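# Gather the loose staple cartons in the spout corner and hold the tote tipped

## Task

On the stockroom desk one small carton of staples has been left lying beside the grey stock tote. Put it into the tote with the other three while the tote stands on the desk, then take the tote by its carrying bar, lift it a few centimetres clear of the desk and tip it, corner with the pouring spout lowest, until all four cartons have slid together into that corner. Finish while still holding the tote up, tipped like that and still, and leave the other things on the desk where they are.

Things in the scene. Friction and masses are not known exactly. Their poses are not given: they have to be found in the camera images.
- tote: open tote of grey plastic, about 0.4 kg, standing level on the desk at any heading: 270 (its x) x 204 (its y) mm outside, 6 mm lip round the rim, walls 56 high and 4 thick, floor top 5 mm above the underside. Carrying bar: see bar_mid. A pouring spout, a beak reaching some 35 mm out at rim height, marks its +x, +y corner. Origin at the centre of the underside, z up
- spout_corner (a point): the inside corner of the tote floor below the spout, at (131, 98, 5) mm in the frame of tote
- bar_mid (a point): middle of the tote's fixed carrying bar, where it balances, at (0, 0, 87) mm in the frame of tote. The bar spans the tote lengthwise (along its x, y = 0), 20 mm wide, 76 to 98 mm above the underside, on a post 36 mm wide and 6 mm thick at the middle of each short wall; open space below it
- stray: the carton left on the desk beside the tote: plain white carton of staples, closed and rigid, a block 30 mm along its x, 28 mm along its y, 16 mm high, 40 g, lying flat to the left or to the right of the tote; origin at the centre of its underside
- carton0: white carton of staples like stray (30 x 28 x 16 mm, 40 g), lying flat and loose on the floor of the tote; origin at the centre of its underside. The tote is smooth (sliding friction about 0.2): cartons start to slide at 9 to 15 degrees of tilt and go right into the corner by about 30
- carton1: white carton of staples like stray (30 x 28 x 16 mm, 40 g), lying flat and loose on the floor of the tote; origin at the centre of its underside. The tote is smooth (sliding friction about 0.2): cartons start to slide at 9 to 15 degrees of tilt and go right into the corner by about 30
- carton2: white carton of staples like stray (30 x 28 x 16 mm, 40 g), lying flat and loose on the floor of the tote; origin at the centre of its underside. The tote is smooth (sliding friction about 0.2): cartons start to slide at 9 to 15 degrees of tilt and go right into the corner by about 30
- eraser: bystander: dark rubber eraser in a sleeve, 56 x 20 x 12 mm, lying on the other side of the tote from the stray carton; origin at the centre of its underside
- tape: bystander: roll of clear tape lying flat, 80 mm across, 24 mm high; origin at the centre of its underside
- stapler: bystander: black stapler, 130 mm long, 35 mm wide, 60 mm high; origin at the centre of its underside
- glue: bystander: upright glue bottle, 48 mm across, 120 mm high; origin at the centre of its underside
- notebooks: bystander: stack of exercise books 205 x 150 x 36 mm; origin at the centre of its underside

How it is judged:
By the outcome, as a careful person would: the job done as asked, in the order asked, and still so for the second after the job is handed in, while the arm keeps its last pose, push and grip.
It also fails if it takes over 58 s, if anything falls off the work surface, if the arm or the gripper's body presses on something with over 40 N, if the wrist force passes 120 N, or if a joint passes its speed limit or range.

## Robot

A 6-joint arm with a two-finger parallel gripper is mounted at the origin on the work surface. World frame = base frame: x ahead of the robot, y to its left, z up, the work surface at z = 0. Lengths are in m, angles in degrees, forces in N, time in s.
With the tool pointing down it reaches from about 0.3 to 0.875 m from the base axis. Payload 4.2 kg.
Tool frame: the origin (TCP) lies midway between the tips of the shut fingers; the grasp point (between the pads) lies 19 mm behind it; z points along the fingers, y is the line along which they close (so a half turn about z gives the same grasp; the last joint's range is limited). The gripper opens to 85 mm and grips with 20 to 120 N. Pads are 22 mm wide; open, the fingers measure 114 mm over their backs; the gripper's body (76 mm by 85 mm) begins 54 mm behind the grasp point. The pads swing forward as they close: fully open they stand 13 mm farther back than shut.
Start: joints at [-66.349, 18.312, 89.639, -0, 72.044, -1.146], TCP at [0.241, -0.522, 0.231] pointing down, gripper open.
Joint ranges: [-177.97, 177.97], [-48.28, 115.42], [12.27, 149.76], [-77.06, 257.06], [2.81, 150.46], [-146.56, 146.56]. Speed limits (degrees/s): [147.25, 147.25, 180, 180, 180, 180].

## Interface

Orientations are given as [roll, pitch, yaw] about the fixed x, y, z axes, in that order (R = Rz(yaw) Ry(pitch) Rx(roll)).
In Python, from cell import arm gives the robot as it stands.
- The arm moves only by the tool jog_arm, never from a script. Its argument "moves" is a list of rows, each a list of 3 entries, a list of its own where there are three numbers: the gripper command: -1 is fully open, 1 is shut, values between are in proportion, then the shift along the tool's x, y, z normalised to -1 to 1, where 1 is 10 cm, then the turn, a rotation vector about the tool's x, y, z normalised to -1 to 1, where 1 is 60 degrees. A call has 1 to 12 rows; each row shifts and turns the commanded pose from where the row before left it, along the tool's axes as they then stand; what a row does not reach is not made up. A row lasts 1/10 s, in which the tool goes at most 50 mm and 8.59 degrees, less where a joint would pass 70% of its speed; a pose out of reach is approached as far as the arm can. A call with a number of a shift or a turn outside -1 to 1 is refused whole. A call with a gripper value outside its range is refused whole. The fingers move at their own pace and stop on an object; "force" is the grip in N (left out, the last holds). Time passes only in rows, so rows that do not move let the fingers close. It gives the time, the measured TCP pose, the force, the opening and the grip force at its end, in the units of the state.
- arm.get_state(): the state, without advancing time (a new reading comes with each control period).
- arm.get_image(name): name is "scene" or "side" or "wrist"; returns a dict with "img" (384x512x3 uint8, red, green, blue), "fovy" (degrees; the focal length in pixels is half the picture's height over the tangent of half this angle, whatever the lens; pixels are square), "cx", "cy" (the principal point, pixels), "rvec" (rotation vector, rad) and "tvec" (3), from world to camera coordinates, as OpenCV has them; the wrist camera has in their place "tool_from_camera" (4x4, takes a point from camera to tool coordinates, whose origin is the TCP and whose axes are the flange's). Camera axes: x right, y down, z forward; pixel columns grow to the right and rows downward; lengths in m; the calibration is good to about 2 mm. A picture is of the moment at which its call begins: read the wrist's pose just before it. There is no depth.
- arm.job_done(): hands the job in; it is judged then, once.
The state is a dict: "t": time; "q": joint angles; "joint_vel": joint speeds; "joint_torque": joint torques, N m; "eef_pos": TCP position; "orientation": TCP orientation; "contact_force": force on the tool from outside, world axes, zero at the start; "ft_torque": the same for the moment, N m; "grip_width": finger opening in m; "gripper_force": force on a finger pad.
Only numpy, scipy, OpenCV 4.12 (cv2) and the standard library are available. Lean on these libraries where they do the work, as an engineer would, in place of code of your own. Each camera call takes 0.05 s, during which the arm holds its last target. There are 200 camera calls.

## Working session

There is one attempt and no reset: what is moved stays moved. The work goes in short steps, Python scripts to look and compute and a tool call to move; the robot and the scene stay as the last step left them, time stands still between calls to the robot, and variables do not carry over. Pictures are saved under pics/ and viewed, at most 10 in all, crops included, and the job is handed in when it is done.

Besides the shell and the picture viewer there is one more tool, called after "Emit:" as name([rows], argument=value, ...), one row to a line, values as JSON. jog_arm: Moves the arm, as the interface text tells. Scaled input: -1 to 1 covers 10 cm each way for a shift and 60 degrees each way for a turn. Its arguments: {"type":"object","properties":{"moves":{"type":"array","items":{"type":"array"}},"force":{"type":"number"}},"required":["moves"]}

```bash
mkdir -p pics; ls; cat > h.py <<'E'
import numpy as np, cv2
from scipy.spatial.transform import Rotation as R
from cell import arm
def cam(name):
    s=arm.get_state(); d=arm.get_image(name); im=d["img"]
    f=im.shape[0]/2/np.tan(np.radians(d["fovy"])/2)
    if name=="wrist":
        T=np.eye(4);T[:3,:3]=R.from_euler("xyz",s["orientation"],degrees=True).as_matrix();T[:3,3]=s["eef_pos"]
        T=T@np.array(d["tool_from_camera"]); Rc,C=T[:3,:3],T[:3,3]
    else:
        Rw=cv2.Rodrigues(np.array(d["rvec"],float))[0]; Rc=Rw.T; C=-Rc@np.array(d["tvec"]).ravel()
    return dict(im=im,f=f,cx=d["cx"],cy=d["cy"],R=Rc,C=C)
def ray(c,uv,z):
    uv=np.atleast_2d(np.array(uv,float)); v=np.c_[(uv[:,0]-c["cx"])/c["f"],(uv[:,1]-c["cy"])/c["f"],np.ones(len(uv))]@c["R"].T
    return c["C"]+v*((z-c["C"][2])/v[:,2])[:,None]
def proj(c,P):
    p=(np.atleast_2d(P)-c["C"])@c["R"]; return np.c_[c["cx"]+c["f"]*p[:,0]/p[:,2],c["cy"]+c["f"]*p[:,1]/p[:,2]]
def save(c,n): cv2.imwrite("pics/"+n,c["im"][:,:,::-1])
E
python3 - <<'E'
from h import *
print(arm.get_state())
for n in("scene","side","wrist"):
    c=cam(n);save(c,n+"0.png");print(n,c["C"],c["f"],c["R"][:,2])
a=[cv2.imread(f"pics/{n}0.png") for n in("scene","side")]
E
```

```text
pics
{'t': 0.0, 'q': array([-6.63482036e+01,  1.83545539e+01,  8.97067844e+01,  1.00966941e-03,
        7.20454896e+01, -1.14557676e+00]), 'joint_vel': array([-0.06270043, -0.16182149, -0.02347853, -0.03674483,  0.01734604,
        0.03471878]), 'joint_torque': array([-3.72536742e-03, -4.15535617e+01, -2.34162623e+01, -4.24045693e-04,
        8.33180908e-03, -2.31385151e-06]), 'eef_pos': array([ 0.24097579, -0.5215365 ,  0.23045051]), 'orientation': array([-1.79893213e+02, -3.09550894e-03,  2.47970581e+01]), 'contact_force': array([0.19792765, 0.7470445 , 0.14501212]), 'ft_torque': array([-0.00044486,  0.04289357, -0.06525962]), 'gripper_force': 0.0, 'grip_width': 0.08539860646357943}
scene [ 1.77602288 -0.78309945  1.02393722] 474.2830844882262 [-0.70748962  0.44883237 -0.54590104]
side [0.50691967 0.99572574 1.0421237 ] 447.9011667778751 [ 0.05705742 -0.72347184 -0.68799197]
wrist [ 0.30473097 -0.49235192  0.37277181] 291.93527154053095 [-0.24805637 -0.11190266 -0.96226079]
```

View pics/scene0.png

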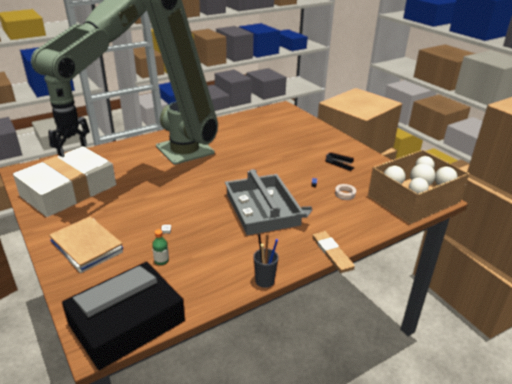

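View pics/side0.png

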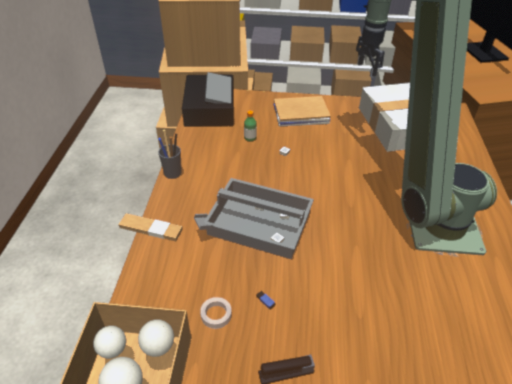

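The scene view shows the stray carton at (167,229), the tote round (265,200) and its spout at (307,211). In the side view they are at (285,151), (258,217) and (200,220), with the eraser at (266,299).

```bash
python3 - <<'E'
from h import *
for n,box in(("scene",(150,215,185,240)),("side",(272,140,300,160))):
    c=cam(n);im=c["im"];hsv=cv2.cvtColor(im,cv2.COLOR_RGB2HSV)
    x0,y0,x1,y1=box; m=((hsv[...,1]<60)&(hsv[...,2]>130)).astype(np.uint8); k=np.zeros_like(m);k[y0:y1,x0:x1]=m[y0:y1,x0:x1]
    ys,xs=np.nonzero(k);print(n,"stray",len(xs),ray(c,[xs.mean(),ys.mean()],.010))
    m=((hsv[...,1]<70)&(hsv[...,2]<170)).astype(np.uint8)
    nb,l,st,ce=cv2.connectedComponentsWithStats(m); 
    i=l[205,250] if n=="scene" else l[230,245]; print(i,st[i])
    cnt=max(cv2.findContours((l==i).astype(np.uint8),0,2)[0],key=cv2.contourArea)
    h=cv2.approxPolyDP(cv2.convexHull(cnt),3,True)[:,0]
    print(np.c_[h,ray(c,h,.056)[:,:2]].round(3).tolist())
E
```

```text
scene stray 66 [[ 0.51448936 -0.31747436  0.01      ]]
142 [ 225  170   87   65 3215]
[[225.0, 182.0, 0.419, -0.026], [250.0, 170.0, 0.391, 0.106], [276.0, 175.0, 0.476, 0.173], [311.0, 210.0, 0.737, 0.143], [299.0, 225.0, 0.786, 0.053], [247.0, 234.0, 0.737, -0.124]]
side stray 54 [[ 0.51388852 -0.32188045  0.01      ]]
51 [ 195  179  118   79 5638]
[[195.0, 215.0, 0.767, 0.082], [230.0, 179.0, 0.684, -0.091], [312.0, 199.0, 0.414, -0.025], [290.0, 257.0, 0.474, 0.213], [209.0, 234.0, 0.712, 0.153], [198.0, 226.0, 0.749, 0.125]]
```

```bash
cat >> h.py <<'E'
def plan(pos,rpy,n,g):
    s=arm.get_state(); p=np.array(s["eef_pos"]); r=R.from_euler("xyz",s["orientation"],degrees=True); r1=R.from_euler("xyz",rpy,degrees=True)
    pos=np.array(pos);dr=(r.inv()*r1).as_rotvec();p0=p.copy();r0=r;out=[]
    for k in range(1,n+1):
        tp=p0+(pos-p0)*k/n; tr=r0*R.from_rotvec(dr*k/n)
        a=np.round(r.inv().apply(tp-p)/.1,3); b=np.round(np.degrees((r.inv()*tr).as_rotvec())/60,4)
        out.append([g,a.tolist(),b.tolist()]); p=p+r.apply(a*.1); r=r*R.from_rotvec(np.radians(b*60))
    print(str(out).replace(" ",""))
E
python3 - <<'E'
from h import *
plan([.49,-.33,.2],[180,0,0],10,-1)
E
```

```text
[[-1,[0.306,-0.07,0.031],[-0.0001,0.0,0.0413]],[-1,[0.304,-0.083,0.031],[-0.0,0.0,0.0414]],[-1,[0.299,-0.095,0.031],[-0.0001,0.0,0.0413]],[-1,[0.295,-0.109,0.031],[-0.0001,0.0001,0.0413]],[-1,[0.289,-0.122,0.031],[-0.0001,-0.0,0.0414]],[-1,[0.285,-0.134,0.031],[-0.0,-0.0,0.0413]],[-1,[0.278,-0.146,0.031],[-0.0001,0.0,0.0413]],[-1,[0.272,-0.158,0.031],[-0.0001,0.0,0.0413]],[-1,[0.264,-0.169,0.031],[-0.0,0.0,0.0414]],[-1,[0.257,-0.181,0.031],[-0.0001,0.0,0.0413]]]
```

Emit:
jog_arm([
  [-1,[0.306,-0.07,0.03],[0,0,0.0413]],
  [-1,[0.304,-0.083,0.03],[0,0,0.0413]],
  [-1,[0.3,-0.095,0.03],[0,0,0.0413]],
  [-1,[0.295,-0.109,0.03],[0,0,0.0413]],
  [-1,[0.29,-0.122,0.03],[0,0,0.0413]],
  [-1,[0.285,-0.134,0.03],[0,0,0.0413]],
  [-1,[0.278,-0.146,0.03],[0,0,0.0413]],
  [-1,[0.272,-0.158,0.03],[0,0,0.0413]],
  [-1,[0.264,-0.169,0.03],[0,0,0.0413]],
  [-1,[0.257,-0.18,0.03],[0,0,0.0413]],
  [-1,[0,0,0],[0,0,0]],
  [-1,[0,0,0],[0,0,0]],
])

```text
t: 1.45
eef_pos: [0.4903, -0.3299, 0.201]
orientation: [180.0, 0.1, 0.1]
contact_force: [-0.2, -0.0, 1.2]
grip_width: 0.0854
gripper_force: 0.0
```

```bash
python3 - <<'E'
from h import *
c=cam("wrist");save(c,"w1.png")
hsv=cv2.cvtColor(c["im"],cv2.COLOR_RGB2HSV);m=((hsv[...,1]<50)&(hsv[...,2]>150)).astype(np.uint8)
print(proj(c,[.514,-.32,.016]))
for k in cv2.findContours(m,0,2)[0]:
    if cv2.contourArea(k)>100:
        (a,b),w,t=cv2.minAreaRect(k); P=ray(c,k[:,0],.014); print(a,b,w,P.mean(0)); print(cv2.minAreaRect((P[:,:2]*1000).astype(np.float32)))
E
```

```text
[[245.82686054 147.28159548]]
408.8951416015625 244.99082946777344 (62.099491119384766, 5.138145923614502) [ 0.39193794 -0.52147054  0.014     ]
((391.2935791015625, -521.9480590820312), (86.75617218017578, 6.449069499969482), 9.374027252197266)
242.646484375 145.39808654785156 (26.735912322998047, 25.299354553222656) [ 0.51531517 -0.31553744  0.014     ]
((515.5731811523438, -316.3962097167969), (30.025375366210938, 28.465106964111328), 61.02352523803711)
436.0321960449219 109.94879150390625 (5.627426624298096, 64.53580474853516) [ 0.55328355 -0.52659097  0.014     ]
((554.7561645507812, -527.6487426757812), (6.19335412979126, 67.8735580444336), 13.017370223999023)
```

```bash
python3 - <<'E'
from h import *
plan([.5155,-.3165,.1],[180,0,61],9,-1)
E
```

```text
[[-1,[0.029,-0.015,0.112],[-0.0,0.0001,-0.1129]],[-1,[0.03,-0.012,0.113],[-0.0,0.0001,-0.1128]],[-1,[0.031,-0.009,0.112],[-0.0001,0.0001,-0.1129]],[-1,[0.033,-0.004,0.113],[0.0,0.0,-0.1128]],[-1,[0.032,-0.001,0.112],[0.0,0.0001,-0.1129]],[-1,[0.032,0.003,0.112],[-0.0,0.0001,-0.1129]],[-1,[0.032,0.007,0.113],[-0.0,0.0001,-0.1128]],[-1,[0.031,0.011,0.112],[-0.0001,0.0001,-0.1129]],[-1,[0.029,0.014,0.113],[0.0,0.0001,-0.1128]]]
```

Emit:
jog_arm([
  [-1,[0.029,-0.015,0.112],[0,0,-0.113]],
  [-1,[0.03,-0.012,0.113],[0,0,-0.113]],
  [-1,[0.031,-0.009,0.112],[0,0,-0.113]],
  [-1,[0.033,-0.004,0.113],[0,0,-0.113]],
  [-1,[0.032,-0.001,0.112],[0,0,-0.113]],
  [-1,[0.032,0.003,0.112],[0,0,-0.113]],
  [-1,[0.032,0.007,0.113],[0,0,-0.113]],
  [-1,[0.031,0.011,0.112],[0,0,-0.113]],
  [-1,[0.029,0.014,0.113],[0,0,-0.113]],
  [-1,[0,0,0],[0,0,0]],
  [-1,[0,0,0],[0,0,0]],
])

```text
t: 2.6
eef_pos: [0.5154, -0.3172, 0.1004]
orientation: [180.0, 0.0, 60.8]
contact_force: [0.3, -0.4, 0.1]
grip_width: 0.0851
gripper_force: 0.0
```

```bash
python3 - <<'E'
from h import *
c=cam("wrist");save(c,"w2.png")
hsv=cv2.cvtColor(c["im"],cv2.COLOR_RGB2HSV);m=((hsv[...,1]<50)&(hsv[...,2]>150)).astype(np.uint8)
for k in cv2.findContours(m,0,2)[0]:
    if cv2.contourArea(k)>300:
        P=ray(c,k[:,0],.015); print(cv2.minAreaRect((P[:,:2]*1000).astype(np.float32)))
plan([.5155,-.3165,.005],[180,0,61],4,-1)
E
```

```text
((515.6524658203125, -315.7713928222656), (28.897960662841797, 27.85148048400879), 60.79906463623047)
[[-1,[0.001,-0.002,0.24],[0.0002,0.0001,-0.0005]],[-1,[0.002,-0.001,0.239],[0.0003,0.0001,-0.0006]],[-1,[0.001,-0.001,0.24],[0.0002,0.0,-0.0005]],[-1,[0.001,-0.002,0.239],[0.0003,0.0001,-0.0006]]]
```

Well aligned; descend, grip and lift.

Emit:
jog_arm([
  [-1,[0.003,-0.002,0.24],[0,0,0]],
  [-1,[0.003,-0.002,0.24],[0,0,0]],
  [-1,[0.002,-0.001,0.24],[0,0,0]],
  [-1,[0,0,0.24],[0,0,0]],
  [-1,[0,0,0],[0,0,0]],
  [1,[0,0,0],[0,0,0]],
  [1,[0,0,0],[0,0,0]],
  [1,[0,0,0],[0,0,0]],
  [1,[0,0,0],[0,0,0]],
  [1,[0,0,0],[0,0,0]],
  [1,[0,0,0],[0,0,0]],
  [1,[0,0,0],[0,0,0]],
], force=30)

```text
t: 3.85
eef_pos: [0.5165, -0.3158, 0.0054]
orientation: [179.9, 0.0, 61.0]
contact_force: [-0.7, -0.3, 6.2]
grip_width: 0.0269
gripper_force: 31.7
```

Emit:
jog_arm([
  [1,[0,0,-0.1],[0,0,0]],
  [1,[0,0,-0.4],[0,0,0]],
  [1,[0,0,-0.4],[0,0,0]],
  [1,[0,0,-0.4],[0,0,0]],
  [1,[0,0,-0.4],[0,0,0]],
  [1,[0,0,-0.3],[0,0,0]],
  [1,[0,0,-0.3],[0,0,0]],
])

```text
t: 4.55
eef_pos: [0.5157, -0.3152, 0.2364]
orientation: [179.9, 0.0, 61.0]
contact_force: [0.0, 0.1, -0.3]
grip_width: 0.0269
gripper_force: 31.0
```

```bash
python3 - <<'E'
from h import *
plan([.53,-.1,.25],[180,0,76],8,1)
E
```

```text
[[1,[0.244,-0.115,-0.017],[0.0001,0.0,-0.0312]],[1,[0.248,-0.106,-0.017],[0.0002,0.0001,-0.0311]],[1,[0.251,-0.098,-0.018],[0.0001,-0.0,-0.0312]],[1,[0.254,-0.091,-0.017],[0.0001,0.0,-0.0312]],[1,[0.256,-0.081,-0.017],[0.0001,0.0,-0.0311]],[1,[0.26,-0.074,-0.017],[0.0002,0.0001,-0.0312]],[1,[0.261,-0.065,-0.017],[0.0001,-0.0,-0.0312]],[1,[0.264,-0.056,-0.017],[0.0001,0.0,-0.0311]]]
```

```bash
python3 - <<'E'
from h import *
plan([.56,.03,.3],[180,0,76],10,1)
E
```

```text
[[1,[0.323,-0.128,-0.064],[0.0001,0.0,-0.0249]],[1,[0.327,-0.12,-0.064],[0.0001,0.0,-0.025]],[1,[0.33,-0.111,-0.063],[0.0001,0.0001,-0.0249]],[1,[0.332,-0.103,-0.064],[0.0001,-0.0,-0.0249]],[1,[0.335,-0.094,-0.064],[0.0001,0.0,-0.025]],[1,[0.338,-0.085,-0.064],[0.0001,0.0,-0.0249]],[1,[0.339,-0.076,-0.063],[0.0001,0.0001,-0.0249]],[1,[0.342,-0.068,-0.064],[0.0001,-0.0,-0.025]],[1,[0.343,-0.058,-0.064],[0.0001,-0.0,-0.0249]],[1,[0.344,-0.05,-0.063],[0.0001,0.0,-0.0249]]]
```

Emit:
jog_arm([
  [1,[0.323,-0.128,-0.064],[0,0,-0.025]],
  [1,[0.327,-0.12,-0.064],[0,0,-0.025]],
  [1,[0.33,-0.111,-0.064],[0,0,-0.025]],
  [1,[0.332,-0.103,-0.064],[0,0,-0.025]],
  [1,[0.335,-0.094,-0.064],[0,0,-0.025]],
  [1,[0.338,-0.085,-0.064],[0,0,-0.025]],
  [1,[0.34,-0.076,-0.064],[0,0,-0.025]],
  [1,[0.342,-0.068,-0.064],[0,0,-0.025]],
  [1,[0.343,-0.058,-0.064],[0,0,-0.025]],
  [1,[0.344,-0.05,-0.064],[0,0,-0.025]],
  [1,[0,0,0],[0,0,0]],
  [1,[0,0,0],[0,0,0]],
])

```text
t: 5.75
eef_pos: [0.5599, 0.0303, 0.2983]
orientation: [180.0, 0.0, 76.1]
contact_force: [-0.3, 0.4, -0.0]
grip_width: 0.0271
gripper_force: 31.0
```

```bash
python3 - <<'E'
from h import *
c=cam("wrist");save(c,"w3.png")
import pickle;pickle.dump(c,open("c3.pkl","wb"))
E
```

```text
(no output)
```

View pics/w3.png

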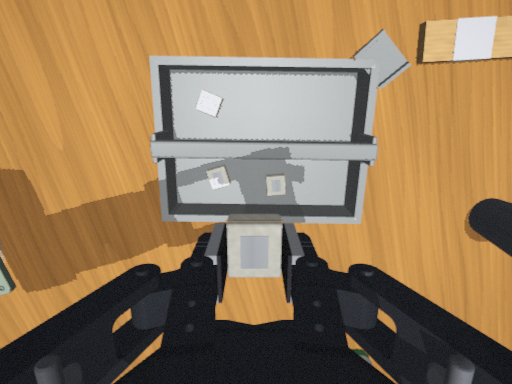

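The wrist view shows the tote with rim corners at about (150,57), (376,62), (365,223) and (161,222), the bar along row 149 from column 152 to 375, and cartons at (209,103), (218,177) and (276,185). The floor right of (240,105) in the spout half is free.

```bash
python3 - <<'E'
from h import *
import pickle
c=pickle.load(open("c3.pkl","rb"));im=c["im"];hsv=cv2.cvtColor(im,cv2.COLOR_RGB2HSV)
m=((hsv[...,1]<60)).astype(np.uint8);m[224:]=0
nb,l,st,ce=cv2.connectedComponentsWithStats(m);i=l[62,250];k=(l==i)
# edges of the rim: fit lines to outer boundary
def fit(P): return np.array(cv2.fitLine(np.float32(P),cv2.DIST_HUBER,0,.01,.01)).ravel()
top=[(u,np.nonzero(k[:,u])[0].min()-.5) for u in range(165,345)]
left=[(np.nonzero(k[v])[0].min()-.5,v) for v in list(range(65,130))+list(range(170,205))]
right=[(np.nonzero(k[v])[0].max()+.5,v) for v in range(168,215)]
bot=[(u,np.nonzero(k[:,u])[0].max()+.5) for u in list(range(175,225))+list(range(300,350))]
L={}
for n,p in dict(top=top,left=left,right=right,bot=bot).items():
    P=ray(c,p,.056)[:,:2]; f=fit(P); L[n]=f; a=np.degrees(np.arctan2(f[1],f[0])); d=P-f[2:]; print(n,a.round(2),f[2:].round(4),"res",np.abs(d@[-f[1],f[0]]).mean().round(5))
def X(a,b):
    a,b=L[a],L[b]; t=np.linalg.solve(np.c_[a[:2],-b[:2]],b[2:]-a[2:]); return a[2:]+t[0]*a[:2]
C=[X("top","left"),X("top","right"),X("bot","right"),X("bot","left")];print(np.round(C,4),np.mean(C,0))
print([np.linalg.norm(C[j]-C[j-1]).round(4) for j in range(4)])
# bar ends
print(ray(c,[[152,149],[375.5,150]],.098))
# bar edges rows from gradient
g=im.astype(int).sum(2)
for u in(200,240,320): print(u,g[130:172,u].tolist())
print("cart",ray(c,[[209,103],[218,177],[276,185]],.02))
E
```

```text
top -14.87 [0.5781 0.1555] res 0.00029
left 75.22 [0.4497 0.1185] res 0.00034
right 75.3 [ 0.6968 -0.0496] res 0.00034
bot -14.72 [ 0.5324 -0.0561] res 0.00038
[[ 0.4672  0.1849]
 [ 0.7394  0.1126]
 [ 0.6846 -0.0961]
 [ 0.412  -0.0245]] [0.57580304 0.0442453 ]
[np.float32(0.2165), np.float32(0.2816), np.float32(0.2158), np.float32(0.2819)]
[[0.44892925 0.07803083 0.098     ]
 [0.70380688 0.01361565 0.098     ]]
200 [596, 598, 594, 595, 594, 592, 596, 578, 513, 378, 249, 302, 447, 522, 559, 565, 559, 554, 555, 553, 554, 550, 558, 550, 544, 551, 525, 459, 487, 584, 580, 585, 582, 580, 565, 506, 485, 412, 418, 413, 405, 407]
240 [613, 609, 608, 608, 606, 611, 608, 609, 570, 401, 341, 234, 346, 486, 542, 564, 557, 561, 565, 558, 549, 554, 551, 545, 549, 548, 515, 355, 358, 416, 425, 415, 416, 421, 417, 421, 416, 413, 419, 415, 420, 422]
320 [587, 582, 582, 585, 585, 580, 587, 582, 580, 567, 493, 368, 229, 326, 468, 526, 558, 554, 554, 550, 552, 548, 548, 547, 546, 541, 542, 538, 515, 480, 515, 570, 568, 571, 572, 569, 569, 570, 566, 569, 567, 567]
cart [[ 0.51748387  0.11498156  0.02      ]
 [ 0.50077757  0.01054024  0.02      ]
 [ 0.58150622 -0.02214356  0.02      ]]
```

```bash
python3 - <<'E'
from h import *
plan([.6305,.096,.16],[180,0,75.2],5,1)
E
```

```text
[[1,[0.163,0.105,0.276],[-0.0,0.0002,0.0028]],[1,[0.164,0.105,0.276],[-0.0001,0.0001,0.0028]],[1,[0.164,0.104,0.276],[-0.0,0.0002,0.0029]],[1,[0.164,0.104,0.276],[-0.0001,0.0001,0.0028]],[1,[0.164,0.104,0.276],[-0.0,0.0002,0.0028]]]
```

Emit:
jog_arm([
  [1,[0.163,0.105,0.276],[0,0,0.003]],
  [1,[0.164,0.105,0.276],[0,0,0.003]],
  [1,[0.164,0.105,0.276],[0,0,0.003]],
  [1,[0.164,0.105,0.276],[0,0,0.003]],
  [1,[0.164,0.105,0.276],[0,0,0.003]],
  [1,[0,0,0],[0,0,0]],
  [1,[0,0,0],[0,0,0]],
  [1,[0,0,0],[0,0,0]],
])

```text
t: 6.6
eef_pos: [0.6316, 0.095, 0.1617]
orientation: [179.9, -0.0, 75.1]
contact_force: [0.0, -0.2, -0.9]
grip_width: 0.0271
gripper_force: 31.0
```

Emit:
jog_arm([
  [1,[0.01,0.01,0.35],[0,0,0]],
  [1,[0,0,0.35],[0,0,0]],
  [1,[0,0,0.35],[0,0,0]],
  [1,[0,0,0.2],[0,0,0]],
  [1,[0,0,0.13],[0,0,0]],
  [1,[0,0,0.1],[0,0,0]],
  [1,[0,0,0],[0,0,0]],
])

```text
t: 7.3
eef_pos: [0.6325, 0.0965, 0.0122]
orientation: [-180.0, 0.0, 75.1]
contact_force: [0.1, 0.6, -0.7]
grip_width: 0.0271
gripper_force: 31.0
```

Emit:
jog_arm([
  [-0.15,[0,0,0],[0,0,0]],
  [-0.15,[0,0,0],[0,0,0]],
  [-0.15,[0,0,0],[0,0,0]],
  [-0.15,[0,0,0],[0,0,0]],
  [-0.15,[0,0,0],[0,0,0]],
  [-0.15,[0,0,-0.1],[0,0,0]],
  [-0.15,[0,0,-0.3],[0,0,0]],
  [-0.15,[0,0,-0.4],[0,0,0]],
  [-0.15,[0,0,-0.4],[0,0,0]],
  [-0.15,[0,0,-0.4],[0,0,0]],
  [-0.15,[0,0,-0.4],[0,0,0]],
  [-0.15,[0,0,0],[0,0,0]],
])

```text
t: 8.5
eef_pos: [0.6357, 0.0974, 0.22]
orientation: [179.3, -0.3, 75.1]
contact_force: [0.1, 0.6, 0.7]
grip_width: 0.0493
gripper_force: 0.0
```

```bash
python3 - <<'E'
from h import *
plan([.566,-.02,.24],[180,0,75.2],4,-1)
E
```

```text
[[-1,[-0.328,-0.092,-0.053],[0.0031,-0.0013,-0.0003]],[-1,[-0.328,-0.093,-0.052],[0.0031,-0.0012,-0.0002]],[-1,[-0.328,-0.093,-0.052],[0.0031,-0.0013,-0.0003]],[-1,[-0.328,-0.093,-0.051],[0.0031,-0.0013,-0.0002]]]
```

Emit:
jog_arm([
  [-1,[-0.328,-0.093,-0.05],[0,0,0]],
  [-1,[-0.328,-0.093,-0.05],[0,0,0]],
  [-1,[-0.328,-0.093,-0.05],[0,0,0]],
  [-1,[-0.328,-0.093,-0.05],[0,0,0]],
  [-1,[0,0,0],[0,0,0]],
  [-1,[0,0,0],[0,0,0]],
])

```text
t: 9.1
eef_pos: [0.5627, -0.0207, 0.2325]
orientation: [180.0, -0.0, 75.1]
contact_force: [0.3, 0.0, 0.3]
grip_width: 0.0855
gripper_force: 0.0
```

```bash
python3 - <<'E'
from h import *
c=cam("wrist");save(c,"w4.png")
print(arm.get_state()["q"].round(1))
Rt=R.from_euler("z",-14.8,degrees=True)
Ct=[.5758,.0442,0]
print(proj(c,Rt.apply(np.array([[-.141,-.108,.056],[.141,-.108,.056],[.141,.108,.056],[-.141,.108,.056]]))+Ct).round(1).tolist())
plan([.5758,.0442,.16],[180,0,165.2],11,-1)
E
```

```text
[-3.2 17.2 91.1  0.  71.6 11.6]
[[127.9, 205.8], [372.1, 205.0], [396.2, -9.3], [100.6, -8.1]]
[[-1,[0.059,-0.004,0.066],[0.0001,-0.0,-0.1365]],[-1,[0.06,0.005,0.065],[0.0,-0.0,-0.1365]],[-1,[0.058,0.013,0.066],[0.0001,-0.0,-0.1365]],[-1,[0.055,0.021,0.066],[0.0001,-0.0001,-0.1365]],[-1,[0.052,0.029,0.065],[0.0,0.0,-0.1365]],[-1,[0.048,0.037,0.066],[0.0001,0.0,-0.1365]],[-1,[0.042,0.042,0.066],[0.0,-0.0,-0.1364]],[-1,[0.035,0.048,0.065],[0.0001,-0.0,-0.1365]],[-1,[0.028,0.052,0.066],[0.0,-0.0,-0.1365]],[-1,[0.02,0.056,0.066],[0.0001,-0.0,-0.1365]],[-1,[0.012,0.059,0.065],[0.0001,-0.0,-0.1365]]]
```

View pics/w4.png

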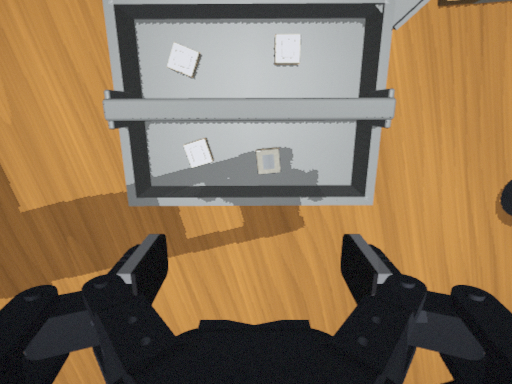

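The stray carton now lies flat in the tote's spout half at (288,48), and the other three are at (184,60), (198,153) and (268,161). The tote has not moved, so next I take the bar.

Emit:
jog_arm([
  [-1,[0.059,-0.004,0.066],[0,0,-0.1365]],
  [-1,[0.06,0.005,0.066],[0,0,-0.1365]],
  [-1,[0.058,0.013,0.066],[0,0,-0.1365]],
  [-1,[0.055,0.021,0.066],[0,0,-0.1365]],
  [-1,[0.052,0.029,0.066],[0,0,-0.1365]],
  [-1,[0.048,0.037,0.066],[0,0,-0.1365]],
  [-1,[0.042,0.042,0.066],[0,0,-0.1365]],
  [-1,[0.035,0.048,0.066],[0,0,-0.1365]],
  [-1,[0.028,0.052,0.066],[0,0,-0.1365]],
  [-1,[0.02,0.056,0.066],[0,0,-0.1365]],
  [-1,[0.012,0.059,0.066],[0,0,-0.1365]],
  [-1,[0,0,0],[0,0,0]],
])

```text
t: 10.35
eef_pos: [0.5755, 0.0456, 0.1581]
orientation: [-180.0, -0.1, 165.3]
contact_force: [0.0, -0.6, 0.0]
grip_width: 0.0853
gripper_force: 0.0
```

```bash
python3 - <<'E'
from h import *
plan([.5758,.0442,.067],[180,0,165.2],4,-1)
E
```

```text
[[-1,[-0.002,-0.003,0.228],[-0.0001,-0.0006,0.0006]],[-1,[-0.002,-0.003,0.227],[-0.0001,-0.0006,0.0006]],[-1,[-0.002,-0.004,0.228],[-0.0001,-0.0006,0.0005]],[-1,[-0.002,-0.003,0.228],[-0.0001,-0.0006,0.0006]]]
```

Emit:
jog_arm([
  [-1,[-0.002,-0.003,0.228],[0,0,0]],
  [-1,[-0.002,-0.003,0.228],[0,0,0]],
  [-1,[-0.002,-0.003,0.228],[0,0,0]],
  [-1,[-0.002,-0.003,0.228],[0,0,0]],
  [-1,[0,0,0],[0,0,0]],
  [1,[0,0,0],[0,0,0]],
  [1,[0,0,0],[0,0,0]],
  [1,[0,0,0],[0,0,0]],
  [1,[0,0,0],[0,0,0]],
  [1,[0,0,0],[0,0,0]],
  [1,[0,0,0],[0,0,0]],
  [1,[0,0,0],[0,0,0]],
], force=40)

```text
t: 11.55
eef_pos: [0.5767, 0.0427, 0.0692]
orientation: [180.0, 0.1, 165.2]
contact_force: [-0.6, 0.6, 5.9]
grip_width: 0.0196
gripper_force: 41.0
```

Emit:
jog_arm([
  [1,[0,0,0],[0,0,0]],
  [1,[0,0,0],[0,0,0]],
  [1,[0,0,0],[0,0,0]],
], force=110)

```text
t: 11.85
eef_pos: [0.577, 0.0426, 0.0694]
orientation: [180.0, 0.1, 165.2]
contact_force: [-0.3, 0.7, 6.6]
grip_width: 0.0181
gripper_force: 108.9
```

Emit:
jog_arm([
  [1,[0,0,-0.03],[0,0,0]],
  [1,[0,0,-0.08],[0,0,0]],
  [1,[0,0,-0.13],[0,0,0]],
  [1,[0,0,-0.16],[0,0,0]],
  [1,[0,0,-0.18],[0,0,0]],
  [1,[0,0,-0.18],[0,0,0]],
  [1,[0,0,-0.18],[0,0,0]],
  [1,[0,0,-0.15],[0,0,0]],
  [1,[0,0,-0.1],[0,0,0]],
  [1,[0,0,-0.05],[0,0,0]],
  [1,[0,0,0],[0,0,0]],
  [1,[0,0,0],[0,0,0]],
])

```text
t: 13.05
eef_pos: [0.5756, 0.0425, 0.1916]
orientation: [-180.0, -0.1, 165.2]
contact_force: [-0.5, 0.1, -5.1]
grip_width: 0.0185
gripper_force: 108.0
```

```bash
python3 - <<'E'
from h import *
s=arm.get_state();print(s["q"].round(1),s["ft_torque"])
c=cam("side");save(c,"s5.png")
E
```

```text
[  3.1  20.1  92.9  -0.   67.1 -72.1] [ 0.03973694  0.11644082 -0.00697368]
```

View pics/s5.png

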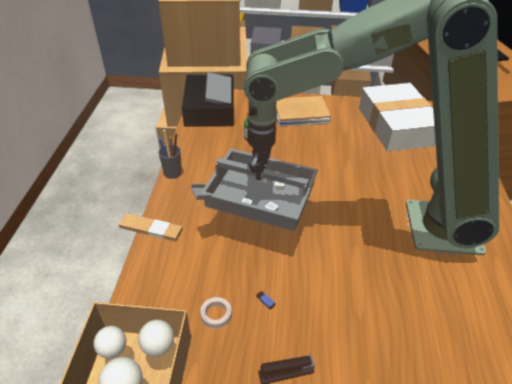

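The tote hangs level and clear of the desk at (258,188), with the spout at (198,190). Now I tip it.

Emit:
jog_arm([
  [1,[0,0,0],[0.01,0.013,0]],
  [1,[0,0,0],[0.015,0.02,0]],
  [1,[0,0,0],[0.015,0.02,0]],
  [1,[0,0,0],[0.015,0.02,0]],
  [1,[0,0,0],[0.015,0.02,0]],
  [1,[0,0,0],[0.015,0.02,0]],
  [1,[0,0,0],[0.015,0.02,0]],
  [1,[0,0,0],[0.015,0.02,0]],
  [1,[0,0,0],[0.015,0.02,0]],
  [1,[0,0,0],[0.015,0.02,0]],
  [1,[0,0,0],[0.015,0.02,0]],
  [1,[0,0,0],[0.015,0.02,0]],
])

```text
t: 14.3
eef_pos: [0.5763, 0.0426, 0.1923]
orientation: [-169.2, -14.0, 163.9]
contact_force: [1.3, -0.4, -5.3]
grip_width: 0.0183
gripper_force: 108.1
```

Emit:
jog_arm([
  [1,[0,0,0],[0.015,0.02,0]],
  [1,[0,0,0],[0.015,0.02,0]],
  [1,[0,0,0],[0.015,0.02,0]],
  [1,[0,0,0],[0.015,0.02,0]],
  [1,[0,0,0],[0.015,0.02,0]],
  [1,[0,0,0],[0.015,0.02,0]],
  [1,[0,0,0],[0.015,0.02,0]],
  [1,[0,0,0],[0.015,0.02,0]],
  [1,[0,0,0],[0.015,0.02,0]],
  [1,[0,0,0],[0.015,0.02,0]],
  [1,[0,0,0],[0,0,0]],
  [1,[0,0,0],[0,0,0]],
])

```text
t: 15.5
eef_pos: [0.5763, 0.0426, 0.1921]
orientation: [-159.1, -25.4, 160.5]
contact_force: [-0.8, 0.1, -4.2]
grip_width: 0.0182
gripper_force: 108.6
```

```bash
python3 - <<'E'
from h import *
s=arm.get_state();print(s["q"].round(1),s["ft_torque"],s["joint_vel"].round(2))
z=R.from_euler("xyz",s["orientation"],degrees=True).as_matrix()[:,2];print("tilt",np.degrees(np.arccos(-z[2])))
a=[cam(n) for n in("scene","side","wrist")]
save(a[2],"w6.png")
x=[cv2.resize(a[0]["im"][130:250,200:340],(400,343),interpolation=2),cv2.resize(a[1]["im"][130:250,180:320],(400,343),interpolation=2)]
cv2.imwrite("pics/ss6.png",np.hstack(x)[:,:,::-1])
E
```

```text
[  7.4  36.7  71.4  -8.1 103.3 -67.5] [ 0.23911022 -0.71762275  0.06477663] [-0.14 -0.68  0.18 -0.12 -0.07 -0.11]
tilt 32.49780028756359
```

View pics/ss6.png

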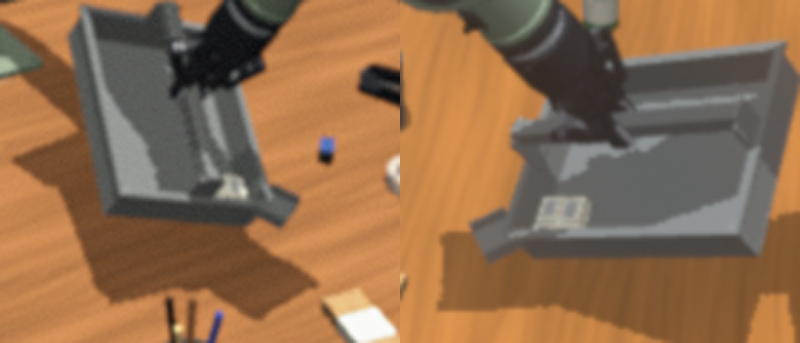

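View pics/w6.png

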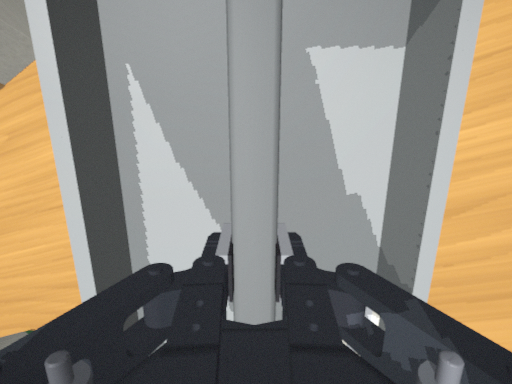

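```bash
python3 - <<'E'
from h import *
s=arm.get_state();Rt=R.from_euler("xyz",s["orientation"],degrees=True)*R.from_euler("xyz",[180,0,180],degrees=True)
o=np.array(s["eef_pos"])-Rt.apply([0,0,.068]); W=lambda p:Rt.apply(np.atleast_2d(p))+o
out=[]
for n,(x0,y0) in(("scene",(255,165)),("side",(195,180))):
    c=cam(n);k=8;cr=cv2.resize(c["im"][y0:y0+50,x0:x0+49],None,fx=k,fy=k,interpolation=cv2.INTER_CUBIC).copy()
    d=lambda P,col:cv2.polylines(cr,[((proj(c,W(P))-[x0,y0]+.5)*k).astype(int)],True,col,1)
    d([[.131,.098,.005],[.131,-.098,.005],[-.131,-.098,.005],[-.131,.098,.005]],(255,0,0))
    d([[.141,.108,.056],[.141,-.108,.056],[-.141,-.108,.056],[-.141,.108,.056]],(0,255,0))
    d([[.131,.098,.021],[.071,.098,.021],[.071,.038,.021],[.131,.038,.021]],(0,0,255))
    out.append(cr)
cv2.imwrite("pics/o7.png",np.hstack(out)[:,:,::-1])
E
```

```text
(no output)
```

View pics/o7.png

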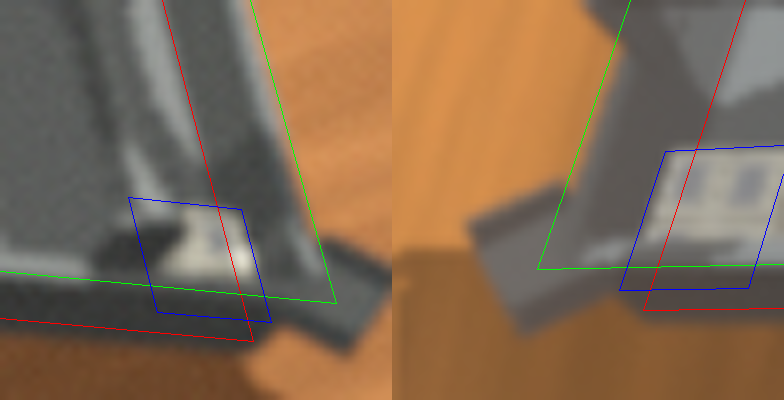

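The overlay shows the cartons packed in the spout corner, filling the predicted 2x2 area (blue) in both views, although the walls hide part of them. I'll tip slightly more, let them settle and check once more.

Emit:
jog_arm([
  [1,[0,0,0],[0.01,0.013,0]],
  [1,[0,0,0],[0.01,0.013,0]],
  [1,[0,0,0],[0.01,0.013,0]],
  [1,[0,0,0],[0,0,0]],
  [1,[0,0,0],[0,0,0]],
  [1,[0,0,0],[0,0,0]],
  [1,[0,0,0],[0,0,0]],
  [1,[0,0,0],[0,0,0]],
  [1,[0,0,0],[0,0,0]],
  [1,[0,0,0],[0,0,0]],
  [1,[0,0,0],[0,0,0]],
  [1,[0,0,0],[0,0,0]],
])

```text
t: 16.95
eef_pos: [0.5761, 0.0426, 0.1923]
orientation: [-156.8, -27.6, 159.5]
contact_force: [0.8, -0.2, -6.2]
grip_width: 0.018
gripper_force: 108.6
```

```bash
python3 - <<'E'
from h import *
s=arm.get_state();Rt=R.from_euler("xyz",s["orientation"],degrees=True)*R.from_euler("xyz",[180,0,180],degrees=True)
o=np.array(s["eef_pos"])-Rt.apply([0,0,.068]); W=lambda p:Rt.apply(np.atleast_2d(p))+o
print(W([[.135,.102,0],[.17,.13,.05]]))
out=[]
for n,(x0,y0) in(("scene",(245,160)),("side",(205,180))):
    c=cam(n);k=8;cr=cv2.resize(c["im"][y0:y0+56,x0:x0+49],None,fx=k,fy=k,interpolation=cv2.INTER_CUBIC)
    cr=np.clip(cr*1.5,0,255).astype(np.uint8)
    for P in([.131,.098,.021],[.071,.098,.021],[.071,.038,.021],[.131,.038,.021],[.101,.068,.021]):
        q=((proj(c,W(P))[0]-[x0,y0]+.5)*k).astype(int);cv2.circle(cr,tuple(q.tolist()),3,(255,0,0),-1)
    out.append(cr)
cv2.imwrite("pics/o8.png",np.hstack(out)[:,:,::-1])
E
```

```text
[[0.66715106 0.080062   0.03880201]
 [0.72729097 0.10602928 0.05356313]]
```

View pics/o8.png

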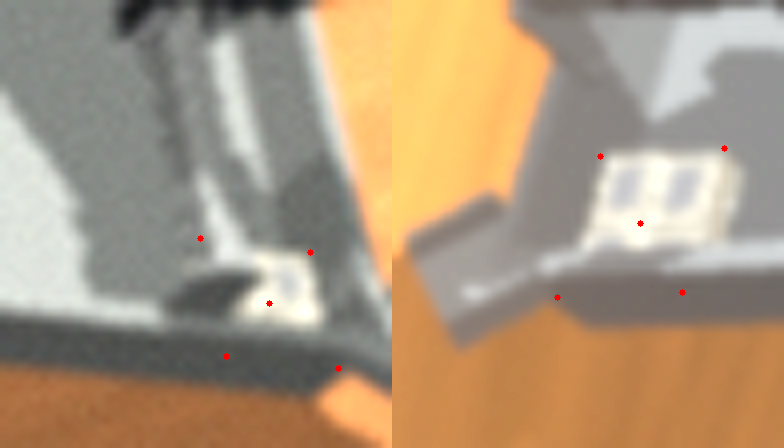

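The side view shows two cartons side by side at (625,185) and (685,185), resting on a front row whose tops peek over the near wall, so the cartons form a 2x2 pack in the spout corner. The lowest point of the tote is 39 mm above the desk, and it is still.

```bash
python3 -c "
from cell import arm
print(arm.job_done())"
```

```text
the job is handed in; nothing more can be done
None
```

The job is handed in: the stray carton went into the tote first, and the arm now holds the tote still by its bar, tipped about 35° with its lowest point about 4 cm above the desk and the cartons packed in the spout corner (two seen clearly, the other two mostly hidden by the wall).

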